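# Empty the nutmeg shaker into the sample bowl

## Task

Stand the nutmeg shaker in the wooden channel so that it cannot turn, unscrew its perforated cap there and lay the cap on the counter, holes up. Then take the open shaker itself and tip all three nutmegs out of its wide mouth into the white bowl without spilling any, and stand the empty shaker upright again, in the channel or on the counter. Leave the bowl and the jar, box and tin where they are.

Things in the scene. Friction and masses are not known exactly. Their poses are not given: they have to be found in the camera images.
- shaker: Glass shaker without its cap, loose, 0.19 to 0.31 kg: square green foot 46 x 46 x 16 mm, on it a round clear cup flaring from 37 mm outside diameter at 16 mm height to 46 mm at the rim, 106 mm high (wall 2.5 mm, inner floor 20 mm up). With its foot free it turns along with the cap. Origin: centre of the underside; z up out of the mouth, x and y square to the foot's sides.
- shaker_mouth (a point): Centre of the rim, 106 mm above the underside; axes as the shaker's. Mouth 41 mm inside. Outside below the rim are three lugs: ledges of 62 degrees of arc, 92 to 95.5 mm high, out to 27.5 mm radius, with 58 degree gaps; a stop post hangs under the clockwise end of each ledge and juts 8 degrees into the gap.
- cap: Round knurled aluminium cap with 7 mm holes in its top, 63 mm outside diameter, 25 mm high, 45 g; three tabs inside its skirt sit under the shaker's ledges. Screwed on, its lower edge is 85 mm and its top 110 mm above the shaker's underside, with 1 to 2 mm play; the shaker can be carried by it. Origin: centre of the skirt's lower edge, z up.
- cap_top (a point): Centre of the cap's top, 25 mm above its lower edge; axes as the cap's. Turned counter-clockwise seen from above, the cap meets a hard stop after 42 to 73 degrees (differs each time); at the stop and up to 20 degrees before it, the cap lifts straight off. Clockwise it soon blocks.
- channel: Wooden holding channel fixed to the counter: board 120 x 110 x 10 mm with two cheeks 100 mm long along its x axis, tops 35 mm above the counter, their inner faces sloping outward above 24 mm. The 50 mm wide slot between them, open at both ends, takes the shaker's foot with its sides parallel to the cheeks and keeps it from turning. Origin: centre of the underside, z up.
- channel_floor (a point): Middle of the slot's floor, 10 mm above the counter; axes as the channel's.
- bowl: White ceramic bowl, loose, rim 170 mm across and 50 mm high, wall 5 mm, about 0.5 kg. Origin at the centre of the underside, z up.
- honey_jar: Bystander: amber jar with brass lid, 60 mm diameter, 85 mm high; origin under its centre.
- tea_box: Bystander: red tea carton 60 x 75 x 85 mm high; origin under its centre.
- spice_tin: Bystander: yellow tin, 56 mm diameter, 70 mm high; origin under its centre.
- nutmeg1: Whole nutmeg 1 of 3: hard brown ball, 22 mm diameter, about 11 g, inside the shaker at the start. Origin at its centre.
- nutmeg2: Whole nutmeg 2 of 3: hard brown ball, 22 mm diameter, about 11 g, inside the shaker at the start. Origin at its centre.
- nutmeg3: Whole nutmeg 3 of 3: hard brown ball, 22 mm diameter, about 11 g, inside the shaker at the start. Origin at its centre.
Things that resemble listed ones, but are neither listed nor needed, are in the scene too. Several things have the shape of the shaker; the one meant has the colours described above.

How it is judged:
On the way, in this order (a step that is already met when the one before it is completed fails the run):
1. the shaker stands upright on the floor of the channel, its cap still on (horizontal distance between shaker and channel_floor below 0.04 m and height (world z) of shaker below 0.014 m and angle between shaker's own z axis and vertical below 0.08 rad and distance between cap and shaker_mouth below 0.027 m), for 0.2 s.
2. the cap has been taken clear of the shaker, which still stands in the channel (distance between cap and shaker_mouth above 0.035 m and horizontal distance between shaker and channel_floor below 0.05 m and height (world z) of shaker below 0.016 m and angle between shaker's own z axis and vertical below 0.15 rad), for 0.1 s.
3. all three nutmegs lie in the bowl (horizontal distance between each of nutmeg1, nutmeg2, nutmeg3 and bowl below 0.075 m and height (world z) of each of nutmeg1, nutmeg2, nutmeg3 below 0.055 m), for 0.2 s.
At the end, for the whole second after the job is handed in: All at rest: three nutmegs in the bowl (within 75 mm of its axis, below 55 mm); cap flat on the counter, holes up (lower edge below 8 mm, tilt under 0.1 rad); shaker upright (tilt under 0.08 rad) on counter or channel floor (underside below 16 mm), both outside the bowl (all of step 3 and linear speed of each of nutmeg1, nutmeg2, nutmeg3 below 0.05 m/s and height (world z) of cap below 0.008 m and angle between cap's own z axis and vertical below 0.1 rad and linear speed of each of cap, shaker below 0.03 m/s and horizontal distance between cap and bowl above 0.1 m and height (world z) of shaker below 0.016 m and angle between shaker's own z axis and vertical below 0.08 rad and horizontal distance between shaker and bowl above 0.09 m); the robot touches nothing.
It fails at once if a nutmeg spilled onto the counter ((height (world z) of nutmeg1 below 0.026 m and horizontal distance between nutmeg1 and bowl above 0.1 m and distance between nutmeg1 and shaker above 0.1 m) or (height (world z) of nutmeg2 below 0.026 m and horizontal distance between nutmeg2 and bowl above 0.1 m and distance between nutmeg2 and shaker above 0.1 m) or (height (world z) of nutmeg3 below 0.026 m and horizontal distance between nutmeg3 and bowl above 0.1 m and distance between nutmeg3 and shaker above 0.1 m)).
It fails at once if the bowl was pushed more than 30 mm (distance of bowl from where it was at the start of the episode above 0.03 m).
It fails at once if a bystander was moved more than 30 mm (distance of any of honey_jar, tea_box, spice_tin from where it was at the start of the episode above 0.03 m).
It also fails if it takes over 72 s, if anything falls off the work surface, if the arm or the gripper's body presses on something with over 40 N, if the wrist force passes 120 N, or if a joint passes its speed limit or range.

## Robot

A 6-joint arm with a two-finger parallel gripper is mounted at the origin on the work surface. World frame = base frame: x ahead of the robot, y to its left, z up, the work surface at z = 0. Lengths are in m, angles in rad, forces in N, time in s.
With the tool pointing down it reaches from about 0.275 to 0.875 m from the base axis. Payload 12.5 kg.
Tool frame: the origin (TCP) lies on the centre line of the jaws, within the pads' length; the fingertips stand r.finger_overhang ahead of it and the grasp point (between the pads) lies 3 mm ahead of it (r.finger_overhang is the distance from the TCP to the fingertips, in m); z points along the fingers, y is the direction in which the jaws open and shut (so a half turn about z gives the same grasp; the last joint's range is limited). The gripper opens to 85 mm and grips with 20 to 120 N. Pads are 22 mm wide; open, the fingers measure 114 mm over their backs; the gripper's body (76 mm by 85 mm) begins 54 mm behind the grasp point. The pads swing forward as they close: fully open they stand 13 mm farther back than shut.
Start: joints at [-1.32, 0.351, 1.652, -0, 1.139, -0.085], TCP at [0.181, -0.519, 0.253] pointing down, gripper open.
Joint ranges: [-2.75, 2.75], [-0.79, 2.1], [0.01, 2.65], [-1.57, 4.71], [0.07, 3.14], [-2.87, 2.87]. Speed limits (rad/s): [2.22, 2.22, 2.79, 3.14, 3.14, 3.14].

## Interface

Orientations are given as a unit quaternion [x, y, z, w].
In Python, from cell import r, optics gives the robot as it stands. The module is installed in compiled form; this text tells all that it offers. Calls block until the motion is done:
- r.move_to(position, orientation): joint-space move of the TCP to a pose.
- r.move_linear(position, rot=None, vel=0.15): straight line of the TCP; rot=None keeps the orientation; vel is the mean speed in m/s.
- r.set_joints(angles): joint-space move.
- r.set_gripper(opening, squeeze=None): opening from 0.0 (shut) to 1.0 (fully open); squeeze is the grip in N (None keeps the last); returns when the fingers have stopped.
- r.sleep(seconds).
- r.inverse_kinematics(position, orientation): joint angles nearest the present ones, or None.
- optics.get_image(name): name is "scene" or "top"; returns a dict with "pixels" (400x640x3 uint8, red, green, blue), "depth" (400x640 float32, m along the optical axis (not along the pixel's ray), 0 where there is no reading), "fx", "fy", "cx", "cy" (pixels), "camera_from_world" (4x4, takes a point from world to camera coordinates). Camera axes: x right, y down, z forward; pixel columns grow to the right and rows downward; lengths in m; the calibration is good to about 2 mm. A picture is of the moment at which its call begins.
A pose or a line that the arm cannot do raises r.PlanningError and nothing moves.
- r.hand_in(): hands the job in, once; it reports no verdict.
Readings, each from a call of its own:
- r.current_t(): time.
- r.current_q(): joint angles.
- r.current_qvel(): joint speeds.
- r.current_effort(): joint torques, N m.
- r.current_tool_pos(): TCP position.
- r.current_ee_rot(): TCP orientation.
- r.current_contact_force(): force on the tool from outside, world axes, zero at the start.
- r.current_torque(): the same for the moment, N m.
- r.current_opening(): opening from 0.0 (shut) to 1.0 (fully open).
Only numpy, scipy, OpenCV 4.12 (cv2) and the standard library are available. Lean on these libraries where they do the work, as an engineer would, in place of code of your own. Each camera call takes 0.05 s, during which the arm holds its last target.

## Working session

There is one attempt and no reset: what is moved stays moved. The work goes in short steps, each a Python script; the robot and the scene stay as the last script left them, time stands still between calls to the robot, and variables do not carry over. Pictures are saved under pics/ and viewed, and the job is handed in when it is done.

```bash
mkdir -p pics
cat > h.py <<'E'
import numpy as np, cv2
from cell import r, optics
def snap(n,f):
    d=optics.get_image(n); cv2.imwrite('pics/'+f,d['pixels'][:,:,::-1]); np.savez('pics/'+f[:-4]+'.npz',**{k:d[k] for k in d}); return d
def world(d,u,v,z):  # ray onto plane z
    T=np.linalg.inv(d['camera_from_world']); p=T[:3,:3]@np.array([(u-d['cx'])/d['fx'],(v-d['cy'])/d['fy'],1]); o=T[:3,3]
    return o+p*(z-o[2])/p[2]
def cloud(d):
    v,u=np.mgrid[0:400,0:640]; z=d['depth'].astype(float)
    P=np.stack([(u-d['cx'])/d['fx']*z,(v-d['cy'])/d['fy']*z,z,np.ones_like(z)],-1)
    return (P@np.linalg.inv(d['camera_from_world']).T)[...,:3]
E
python3 - <<'E'
from h import *
for n in('scene','top'):
    d=snap(n,n+'0.png'); T=np.linalg.inv(d['camera_from_world']); print(n,d['fx'],d['cx'],d['cy'],T.round(3).tolist())
print(r.finger_overhang,r.current_t(),r.current_ee_rot(),r.current_opening())
E
```

```text
scene 443.35113326960123 318.2784060865659 198.88547564092354 [[0.871, 0.277, -0.407, 1.012], [0.491, -0.447, 0.748, -0.804], [0.025, -0.851, -0.525, 0.65], [0.0, 0.0, 0.0, 1.0]]
top 375.1560810942525 326.0634437446623 196.1159649723836 [[0.012, -0.99, 0.141, 0.454], [-1.0, -0.011, 0.008, -0.026], [-0.006, -0.141, -0.99, 0.955], [0.0, 0.0, 0.0, 1.0]]
0.022 0.1 [ 9.85936814e-01  1.67117757e-01 -4.35680391e-05 -5.01789646e-04] 1.0047484619745142
```

View pics/scene0.png

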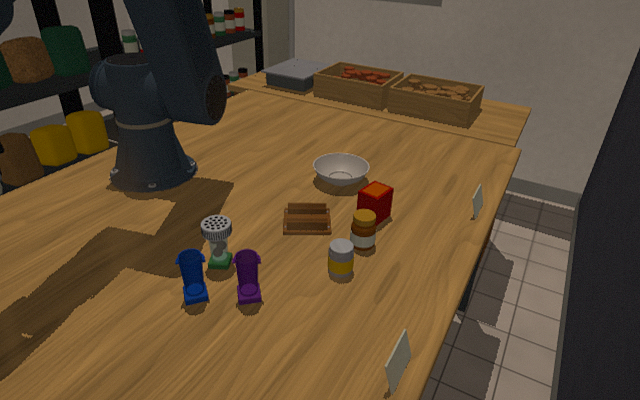

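View pics/top0.png

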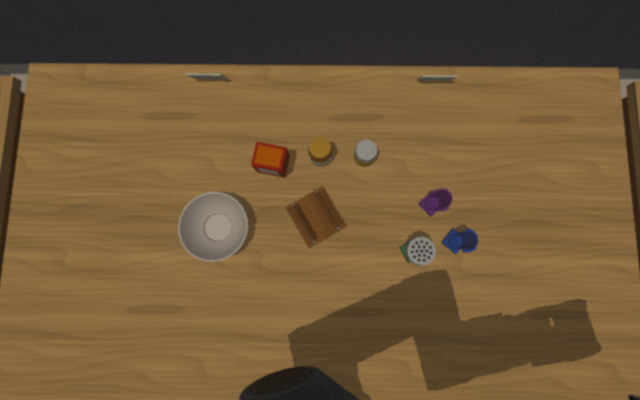

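The scene view shows the capped shaker at (217,245) next to the blue and purple decoys. The channel is at (307,218) and the bowl at (341,172). In the top view the cap is at (421,250), the channel at (316,217) and the bowl at (213,227).

Run:
```python
import numpy as np,cv2
from h import world,cloud
L=lambda f:dict(np.load('pics/'+f+'.npz'))
t=L('top0');s=L('scene0')
def big(d,x,y,w,h,k,f): cv2.imwrite('pics/'+f,cv2.resize(d['pixels'][y:y+h,x:x+w,::-1],None,fx=k,fy=k,interpolation=cv2.INTER_CUBIC))
a=cv2.resize(t['pixels'][180:300,260:500,::-1],None,fx=3.3,fy=3.3,interpolation=cv2.INTER_CUBIC);cv2.imwrite('pics/topz.png',a)
a=cv2.resize(s['pixels'][180:310,165:345,::-1],None,fx=4.4,fy=4.4,interpolation=cv2.INTER_CUBIC);cv2.imwrite('pics/scez.png',a)
for n,d in(('top',t),('scene',s)):
    C=cloud(d); hsv=cv2.cvtColor(d['pixels'],cv2.COLOR_RGB2HSV)
    # objects above counter
    z=C[...,2]; m=((z>0.006)&(z<0.2)&(C[...,0]>0.2)&(C[...,0]<0.8)&(abs(C[...,1])<0.45)).astype(np.uint8)
    k,l,st,ce=cv2.connectedComponentsWithStats(m)
    for i in range(1,k):
        if st[i,4]>60:
            P=C[l==i]; print(n,ce[i].round(),st[i,4],'min',P.min(0).round(3),'max',P.max(0).round(3))
    g=((hsv[...,0]>45)&(hsv[...,0]<90)&(hsv[...,1]>80)&(hsv[...,2]>40)).astype(np.uint8)
    k,l,st,ce=cv2.connectedComponentsWithStats(g)
    for i in range(1,k):
        if st[i,4]>15: print('green',n,ce[i],st[i])
```

```text
top [320. 151.] 578 min [ 0.666 -0.032  0.007] max [0.722 0.026 0.088]
top [365. 153.] 505 min [ 0.666 -0.142  0.006] max [ 0.72  -0.087  0.073]
top [271. 159.] 1043 min [0.636 0.077 0.006] max [0.707 0.161 0.088]
top [316. 217.] 2001 min [ 0.457 -0.066  0.006] max [0.612 0.084 0.039]
top [437. 202.] 606 min [ 0.541 -0.31   0.006] max [ 0.599 -0.253  0.108]
top [212. 226.] 3318 min [0.424 0.171 0.006] max [0.591 0.337 0.054]
top [461. 241.] 665 min [ 0.449 -0.398  0.006] max [ 0.509 -0.308  0.108]
top [419. 251.] 764 min [ 0.422 -0.263  0.006] max [ 0.485 -0.201  0.114]
green top [403.625 249.625] [401 244   6  15  32]
scene [341. 167.] 1323 min [0.424 0.172 0.006] max [0.592 0.343 0.052]
scene [361. 226.] 2792 min [ 0.637 -0.144  0.006] max [0.729 0.164 0.087]
scene [307. 218.] 1334 min [ 0.459 -0.069  0.006] max [0.615 0.083 0.036]
scene [232. 257.] 2419 min [ 0.422 -0.313  0.006] max [ 0.605 -0.2    0.112]
scene [192. 274.] 1228 min [ 0.451 -0.368  0.006] max [ 0.511 -0.307  0.107]
green scene [218.48979592  19.04081633] [214  17  10   5  49]
green scene [219.25    33.4375] [216  32   8   4  16]
green scene [128.40540541  38.81081081] [122  35  14   8  74]
green scene [233.55882353  78.20588235] [229  76  10   5  34]
green scene [219.66513761 262.47247706] [208 252  24  17 218]
```

```bash
sleep 1
```

```text
(no output)
```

View pics/topz.png

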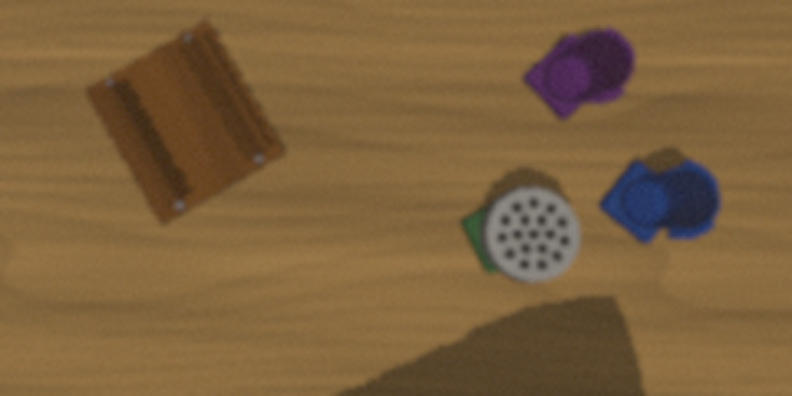

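View pics/scez.png

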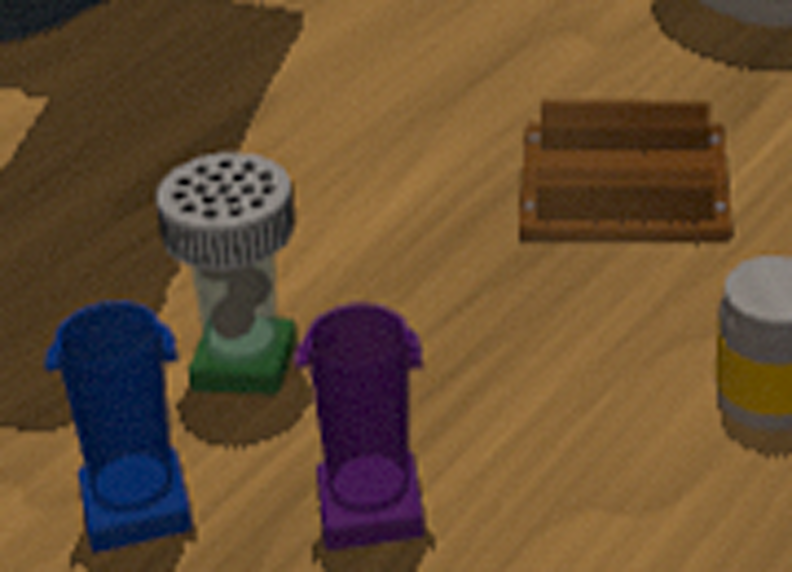

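```bash
cat > meas.py <<'E'
import numpy as np,cv2
from h import world,cloud
def fitc(P):
    A=np.c_[2*P,np.ones(len(P))]; s=np.linalg.lstsq(A,(P**2).sum(1),rcond=None)[0]; return s[:2],np.sqrt(s[2]+s[:2]@s[:2])
def circ_mm(P): return cv2.minEnclosingCircle((P*1000).astype(np.float32))
E
python3 - <<'E'
from meas import *
L=lambda f:dict(np.load('pics/'+f+'.npz'))
t=L('top0');s=L('scene0')
for n,d in(('top',t),('scene',s)):
    C=cloud(d);x,y,z=C[...,0],C[...,1],C[...,2]
    box=lambda a,b,c,e:(x>a)&(x<b)&(y>c)&(y<e)
    m=box(.40,.51,-.285,-.18)&(z>.106)&(z<.118);P=C[m]
    print(n,'captop z',np.median(P[:,2]),'circ',circ_mm(P[:,:2]), 'mean',P.mean(0))
    # plane-cast of cap top pixels
    vu=np.argwhere(m); Q=np.array([world(d,u,v,.110)[:2] for v,u in vu]); print('   cast',circ_mm(Q),Q.mean(0))
    m=box(.4,.62,.15,.36)&(z>.047)&(z<.056);P=C[m];print(n,'bowl',circ_mm(P[:,:2]))
    m=box(.44,.63,-.1,.1)&(z>.006)&(z<.04);P=C[m]
    print(n,'chan all',cv2.minAreaRect((P[:,:2]*1000).astype(np.float32)))
    m=box(.44,.63,-.1,.1)&(z>.031)&(z<.04);P=C[m]
    print(n,'cheeks',cv2.minAreaRect((P[:,:2]*1000).astype(np.float32)),len(P))
    hsv=cv2.cvtColor(d['pixels'],cv2.COLOR_RGB2HSV)
    g=(hsv[...,0]>40)&(hsv[...,0]<95)&(hsv[...,1]>60)&box(.4,.53,-.29,-.18);P=C[g]
    print(n,'foot z',np.percentile(P[:,2],[5,50,95]),cv2.minAreaRect((P[:,:2]*1000).astype(np.float32)))
    for name,b in(('blue',(.43,.53,-.41,-.3)),('purp',(.53,.62,-.32,-.24))):
        m=box(*b)&(z<.02)&(z>.006);print(name,cv2.minAreaRect((C[m][:,:2]*1000).astype(np.float32)))
E
```

```text
top captop z 0.10945553238091721 circ ((453.6392517089844, -232.3370819091797), 31.764205932617188) mean [ 0.4533316  -0.23224883  0.10939826]
   cast ((453.27984619140625, -231.76100158691406), 31.873441696166992) [ 0.4533332  -0.23210322]
top bowl ((506.2098388671875, 254.26170349121094), 84.50537872314453)
top chan all ((536.076171875, 7.186271667480469), (119.7448959350586, 109.82034301757812), 30.851381301879883)
top cheeks ((536.1298828125, 7.250591278076172), (99.1065902709961, 89.38232421875), 30.850461959838867) 256
top foot z [0.01160868 0.01500021 0.01686605] ((448.254150390625, -214.1842498779297), (42.362213134765625, 13.977678298950195), 9.151918411254883)
blue ((490.16162109375, -351.2171630859375), (49.617164611816406, 83.7455825805664), 44.88603210449219)
purp ((569.0595092773438, -281.348876953125), (46.20194625854492, 39.646507263183594), 42.40570068359375)
scene captop z 0.1089543410498538 circ ((454.8370361328125, -230.72195434570312), 33.0742301940918) mean [ 0.45616892 -0.23223495  0.10890259]
   cast ((457.96856689453125, -232.300537109375), 33.43296813964844) [ 0.45729522 -0.23339025]
scene bowl ((507.906005859375, 256.6018371582031), 85.78072357177734)
scene chan all ((538.18994140625, 8.808845520019531), (120.10675048828125, 113.41249084472656), 30.40862464904785)
scene cheeks ((539.8447265625, 7.239849090576172), (99.88941955566406, 86.9132308959961), 29.93506622314453) 158
scene foot z [0.00291436 0.01328972 0.02679762] ((457.3528747558594, -233.51319885253906), (44.818504333496094, 42.55947494506836), 25.483078002929688)
blue ((481.25439453125, -337.8809814453125), (45.93485641479492, 47.11074447631836), 49.98894500732422)
purp ((574.9473266601562, -283.61260986328125), (45.816856384277344, 46.92348098754883), 42.03248977661133)
```

Run:
```python
from meas import *
L=lambda f:dict(np.load('pics/'+f+'.npz'))
t=L('top0');s=L('scene0')
def pts(d,l,z,k,x0,y0): return [world(d,(u+.5)/k-.5+x0,(v+.5)/k-.5+y0,z)[:2] for u,v in l]
P=pts(s,[(193,365),(280,372),(296,322)],.016,4.4,165,180);B=pts(s,[(190,387),(280,392)],0,4.4,165,180)
Q=pts(t,[(462,220),(488,270)],.016,3.3,260,180)
for a in(P[:2],P[1:],B,Q):
    v=a[1]-a[0];print(a,np.hypot(*v),np.degrees(np.arctan2(v[1],v[0])))
# mask-edge: top, leftmost green pixel per row
for n,d in(('top',t),('scene',s)):
    hsv=cv2.cvtColor(d['pixels'],cv2.COLOR_RGB2HSV).astype(int)
    g=(hsv[...,0]>40)&(hsv[...,0]<95)&(hsv[...,1]>60);
    sl=(slice(235,265),slice(390,425)) if n=='top' else (slice(245,275),slice(200,240))
    print(n);print('\n'.join(''.join('#' if q else '.' for q in row) for row in g[sl]))
np.set_printoptions(suppress=True,precision=3)
from h import r
from scipy.spatial.transform import Rotation as R
print(R.from_quat(r.current_ee_rot()).as_matrix())
```

```text
[array([ 0.44737076, -0.25878621]), array([ 0.48752918, -0.24074298])] 0.04402563735359511 24.194445894193837
[array([ 0.48752918, -0.24074298]), array([ 0.46933027, -0.20568278])] 0.0395021265503288 117.43274798416195
[array([ 0.44327092, -0.25881914]), array([ 0.48412432, -0.23858827])] 0.04558824395684541 26.34490622884865
[array([ 0.46408688, -0.20174657]), array([ 0.42730609, -0.22054088])] 0.04130438958995374 -152.9337986892313
top
...................................
...................................
...................................
...................................
...................................
...................................
...................................
...................................
...................................
...............##..................
.............####..................
...........#####...................
...........#####...................
...........#####...................
...........#####...................
............###....................
............####...................
.............##....................
..........
[... 1030 characters left out ...]
###.........
..........########..###########.........
.........######################.........
.........#####################..........
........######################..........
........######################..........
........#####################...........
........#####################...........
........#####################...........
.........###################............
........................................
........................................
........................................
........................................
........................................
........................................
[[ 0.944  0.33  -0.   ]
 [ 0.33  -0.944  0.001]
 [ 0.    -0.001 -1.   ]]
```

```bash
cat >> h.py <<'E'
from scipy.spatial.transform import Rotation as R
np.set_printoptions(suppress=True,precision=4)
def down(deg): return (R.from_euler('z',deg,degrees=True)*R.from_euler('x',180,degrees=True)).as_quat()
S0=np.array([.4545,-.2317]); CH=np.array([.5372,.0075]); BO=np.array([.507,.255])
E
python3 - <<'E'
from h import *
for p in((*S0,.095),(*CH,.105)):
    for a in range(-90,120,30):
        q=r.inverse_kinematics(p,down(a)); print(p,a,q)
# horizontal tool z with azimuth az, shaker up: tool x = up or down
def side(az,pitch,roll):
    # z along azimuth pitched down, x initially up
    z=np.array([np.cos(az)*np.cos(pitch),np.sin(az)*np.cos(pitch),-np.sin(pitch)])
    y=np.cross(z,[0,0,1.]); y/=np.linalg.norm(y); x=np.cross(y,z)
    return (R.from_matrix(np.c_[x,y,z])*R.from_euler('z',roll)).as_quat()
for pitch in(0,20,35):
  for ro in(0,90,180,-90): 
    for az in(-30,0,30):
      print(pitch,ro,az,r.inverse_kinematics((*CH,.075),side(np.radians(az),np.radians(pitch),np.radians(ro))))
E
```

```text
(np.float64(0.4545), np.float64(-0.2317), 0.095) -90 [-0.5627  0.5085  1.877  -0.      0.7561  2.5789]
(np.float64(0.4545), np.float64(-0.2317), 0.095) -60 [-0.5627  0.5085  1.877  -0.      0.7561  2.0553]
(np.float64(0.4545), np.float64(-0.2317), 0.095) -30 [-0.5627  0.5085  1.877  -0.      0.7561  1.5317]
(np.float64(0.4545), np.float64(-0.2317), 0.095) 0 [-0.5627  0.5085  1.877  -0.      0.7561  1.0081]
(np.float64(0.4545), np.float64(-0.2317), 0.095) 30 [-0.5627  0.5085  1.877  -0.      0.7561  0.4845]
(np.float64(0.4545), np.float64(-0.2317), 0.095) 60 [-0.5627  0.5085  1.877  -0.      0.7561 -0.0391]
(np.float64(0.4545), np.float64(-0.2317), 0.095) 90 [-0.5627  0.5085  1.877  -0.      0.7561 -0.5627]
(np.float64(0.5372), np.float64(0.0075), 0.105) -90 None
(np.float64(0.5372), np.float64(0.0075), 0.105) -60 [-0.0727  0.5296  1.8019 -0.      0.81    2.5453]
(np.float64(0.5372), np.float64(0.0075), 0.105) -30 [-0.0727  0.5296  1.8019 -0.      0.81    2.0217]
(np.float64(0.5372), np.float64(0.0075), 0.105) 0 [-0.0727  0.5296  1.8019 -0.      0.81    1.4981]
(np.float64(0.5372), np
[... 1316 characters left out ...]
 0.8013  2.2412  2.1502  1.1661  1.659 ]
20 -90 -30 None
20 -90 0 None
20 -90 30 None
35 0 -30 [ 0.1626  0.6512  2.2101  3.9978  0.7575 -1.8288]
35 0 0 [-0.1157  0.6332  2.3092  3.0042  0.7623 -1.5377]
35 0 30 [-0.3708  0.6491  2.2195  2.0588  0.8085 -1.2758]
35 90 -30 [ 0.1626  0.6512  2.2101  3.9978  0.7575 -0.258 ]
35 90 0 [-0.1157  0.6332  2.3092  3.0042  0.7623  0.0331]
35 90 30 [-0.3708  0.6491  2.2195  2.0588  0.8085  0.295 ]
35 180 -30 [0.1626 0.6512 2.2101 3.9978 0.7575 1.3128]
35 180 0 [-0.1157  0.6332  2.3092  3.0042  0.7623  1.6039]
35 180 30 [-0.3708  0.6491  2.2195  2.0588  0.8085  1.8658]
35 -90 -30 None
35 -90 0 None
35 -90 30 [-0.3708  0.6491  2.2195  2.0588  0.8085 -2.8466]
```

Run:
```python
from h import *
r.set_gripper(1.0,70)
r.move_to((*S0,.22),down(-45))
r.move_linear((*S0,.095),vel=.12)
print(r.current_t(),r.current_tool_pos(),r.current_contact_force())
r.set_gripper(0.0,70)
print(r.current_t(),r.current_opening(),r.current_contact_force(),r.current_torque())
snap('scene','s1.png')
```

```text
3.15 [ 0.4548 -0.2319  0.0956] [-0.7715 -0.2847  0.7444]
3.5083 0.7281048350568533 [-2.5742  0.5796  9.3437] [-0.0706  0.5922 -0.0181]
```

View pics/s1.png

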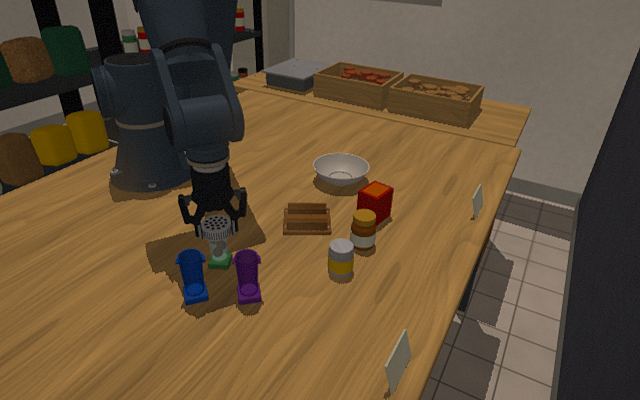

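The jaws hold the cap: the opening of 0.73 is about 62 mm, and the gripper is around the cap at (217,225). Next I'll lift it and carry it over the channel.

Run:
```python
from h import *
r.move_linear((*S0,.16),vel=.1)
print(r.current_contact_force())
r.move_to((*CH,.17),down(-41))
print(r.current_t(),r.current_tool_pos(),r.current_contact_force(),r.current_opening())
for n in('scene','top'):
    d=snap(n,n[0]+'2.png')
    x0,y0=(250,130) if n=='scene' else (260,160)
    cv2.imwrite('pics/%sz2.png'%n[0],cv2.resize(d['pixels'][y0:y0+110,x0:x0+130,::-1],None,fx=5,fy=5,interpolation=cv2.INTER_CUBIC))
```

```text
[ 0.3369  0.5612 -2.6434]
5.35 [0.537  0.0066 0.1697] [-1.0408 -0.001  -2.5343] 0.7251966211545151
```

View pics/sz2.png

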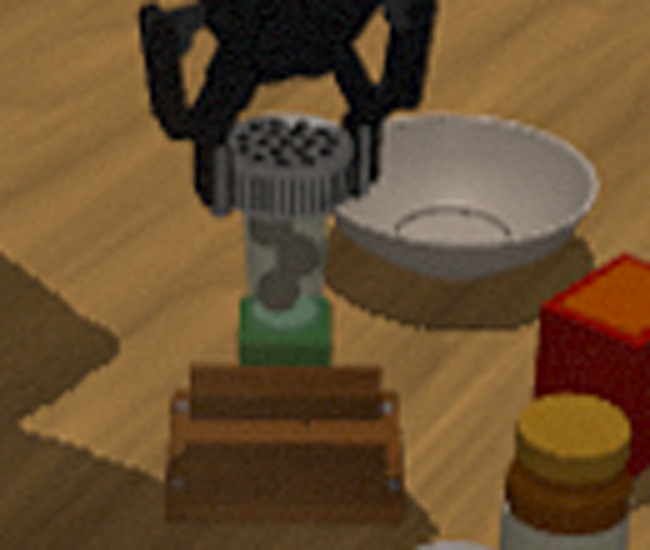

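View pics/tz2.png

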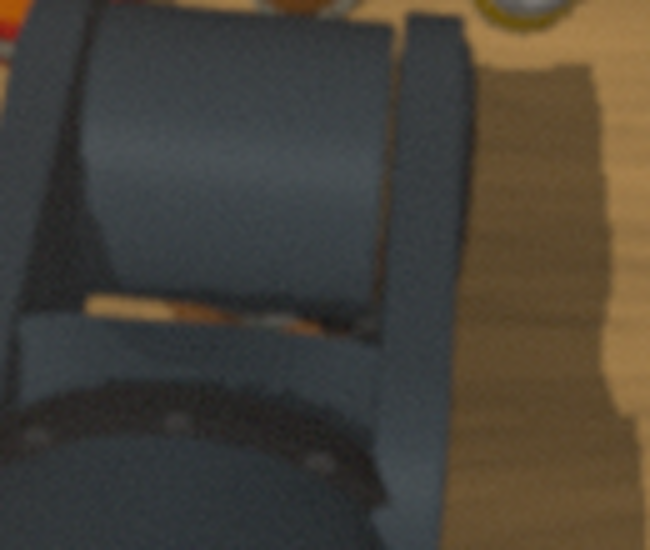

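The foot's lower edge at (285,363) in the crop runs parallel to the cheek, and the nutmegs are visible in the cup. I'll lower it slowly while watching the force.

Run:
```python
from h import *
r.move_linear((*CH,.135),vel=.08)
for z in np.arange(.130,.099,-.0025):
    r.move_linear((*CH,z),vel=.06); f=r.current_contact_force(); print(round(z,4),f,r.current_torque()[2])
    if f[2]>8: break
print(r.current_t(),r.current_tool_pos())
d=snap('scene','s3.png'); x0,y0=250,130
cv2.imwrite('pics/sz3.png',cv2.resize(d['pixels'][y0:y0+110,x0:x0+130,::-1],None,fx=5,fy=5,interpolation=cv2.INTER_CUBIC))
```

```text
0.13 [ 0.7331  0.7387 -1.7746] 0.03302447077360287
0.1275 [ 0.5854 -0.3285 -2.6121] -0.028494148226284977
0.125 [ 0.0108  0.6942 -3.4344] -0.014526966535749605
0.1225 [-0.0949  0.2254 -3.0132] 0.0113226937426076
0.12 [ 0.1536 -0.0805 -3.0141] -0.017173335057696155
0.1175 [-0.4983  0.5049 -2.3949] -0.0011365422384682906
0.115 [ 0.3781  0.2212 -3.2044] -0.05719916804268325
0.1125 [-0.659  -0.5557 -3.0307] -0.003997472988794721
0.11 [-0.3096  0.0644 -3.7592] -0.004944941066607178
0.1075 [ 0.2677 -0.0261 -0.3963] 0.0001465986913054598
0.105 [-2.7725  0.5725 11.7907] 0.019932519862524072
8.7917 [0.5378 0.0074 0.106 ]
```

View pics/sz3.png

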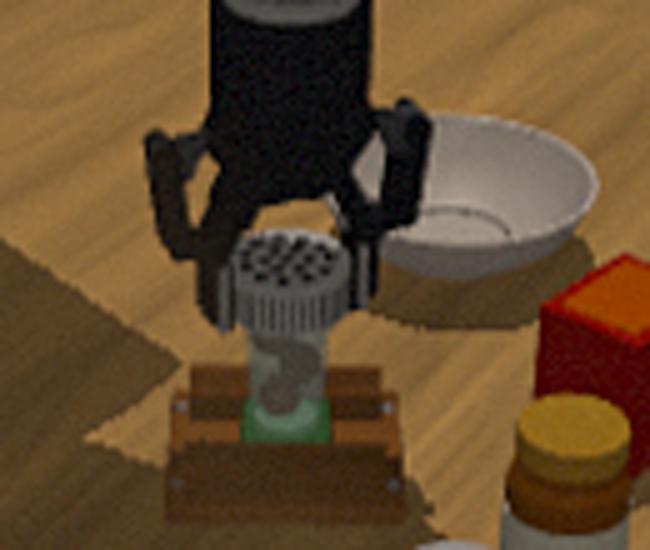

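It's seated in the slot, with contact at TCP z = 0.106. I'll ease the pressure off, then unscrew counter-clockwise while watching the torque.

Run:
```python
from h import *
p=r.current_tool_pos(); r.move_linear((CH[0],CH[1],.1062),vel=.05); r.sleep(.3)
q0=np.array(r.current_q()); print(q0,r.current_contact_force())
for a in range(4,88,4):
    q=q0.copy(); q[5]-=np.radians(a); r.set_joints(q)
    f=r.current_contact_force(); m=r.current_torque(); print(a,f,m[2],round(r.current_opening(),3))
    if a>=40 and abs(m[2])>1.0: break
print(r.current_t(),np.degrees(q0[5]-r.current_q()[5]))
```

```text
[-0.0727  0.5278  1.8013  0.      0.8124  2.2137] [ 0.0513 -0.8671  0.9709]
4 [-1.2066  0.2533  2.2441] -0.009404347482278693 0.724
8 [-0.5992  1.4896  1.8663] 0.01018275906051631 0.725
12 [-0.4084  1.014   2.483 ] 0.011870190001329129 0.721
16 [0.2348 0.1881 3.6996] -0.019874210053389203 0.726
20 [0.1789 2.3886 4.6257] 0.04575553535636887 0.723
24 [-0.9593  1.611   3.8736] -0.05247505385844043 0.723
28 [-0.4353  1.2635  4.1425] 0.005128061484287516 0.73
32 [-0.0485  0.7845  3.1512] 0.015038814847710464 0.724
36 [-0.455   0.4294  4.0578] 0.024307130031245634 0.721
40 [0.3865 0.9501 3.8441] 0.004738675639594736 0.726
44 [0.0867 0.3013 3.2159] 0.033292365615567816 0.728
48 [-0.0467  1.1517  3.8726] 0.04242290747458114 0.723
52 [-0.6267  1.8134  3.1105] 0.02234602193187655 0.727
56 [-0.0908  0.8452  3.1533] 0.08217743240110587 0.728
60 [-1.7151  1.6802  5.6966] -0.057036894882576995 0.728
64 [-3.8019  2.0772  7.0065] -0.9029461708581568 0.722
68 [2.2674 4.1877 1.549 ] -0.8269839052567548 0.723
72 [3.8812 8.4327 1.012 ] -1.039209800137701 0.725
13.8917 71.81079729196587
```

The torque rises near 63°, so that's the stop. I'll back off slightly and lift straight, watching the force.

Run:
```python
from h import *
q=np.array(r.current_q()); q[5]+=np.radians(5); r.set_joints(q)
print(r.current_contact_force(),r.current_torque(),r.current_tool_pos())
p=np.array(r.current_tool_pos()); z0=p[2]
for dz in(.003,.006,.009,.013,.018,.025):
    r.move_linear((CH[0],CH[1],z0+dz),vel=.05); f=r.current_contact_force(); print(dz,f,r.current_torque()[2])
    if f[2]<-6: break
d=snap('scene','s4.png'); x0,y0=250,130
cv2.imwrite('pics/sz4.png',cv2.resize(d['pixels'][y0:y0+110,x0:x0+130,::-1],None,fx=5,fy=5,interpolation=cv2.INTER_CUBIC))
```

```text
[0.3799 4.1141 1.8987] [ 0.7944  0.0647 -0.5873] [0.5377 0.0085 0.1062]
0.003 [-1.1324  2.4637  0.3695] -0.3644402621631556
0.006 [ 0.8697  0.5461 -0.4473] -0.005979991078819068
0.009 [-0.0653  0.887   0.5507] 0.00874844356809749
0.013 [-0.3536 -0.7939 -0.1817] 0.0286700085051107
0.018 [-0.8824 -0.2694 -0.427 ] -0.023568808854042046
0.025 [ 0.1042  0.1204 -1.5938] -0.03368338055751022
```

View pics/sz4.png

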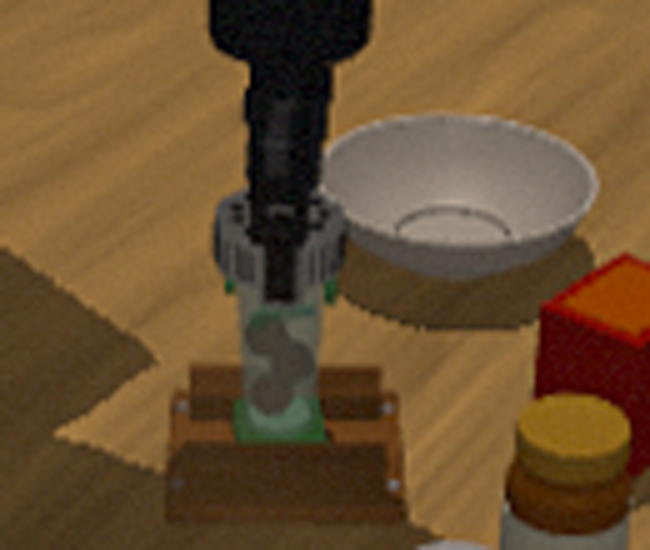

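The cap is free. It hangs at (280,240) in the crop, and the open shaker with three nutmegs still stands in the slot. Next I'll lay the cap on the empty counter at (0.42, -0.20).

Run:
```python
from h import *
p=np.array(r.current_tool_pos()); r.move_linear((CH[0],CH[1],.19),vel=.15)
K=(.42,-.20)
r.move_to((*K,.09),down(0))
r.move_linear((*K,.028),vel=.12)
for z in np.arange(.026,.008,-.002):
    r.move_linear((*K,z),vel=.06); f=r.current_contact_force(); print(round(z,4),f)
    if f[2]>3.5: break
snap('scene','s5.png')
r.set_gripper(1.0)
r.move_linear((*K,.14),vel=.15)
print(r.current_t())
d=snap('scene','s6.png'); x0,y0=150,160
cv2.imwrite('pics/sz6.png',cv2.resize(d['pixels'][y0:y0+150,x0:x0+200,::-1],None,fx=4,fy=4,interpolation=cv2.INTER_CUBIC))
```

```text
0.026 [-0.4333  0.0809  0.2238]
0.024 [-0.5716  0.1789 -0.0379]
0.022 [-0.0197  0.1907 -0.4374]
0.02 [-0.4923  0.2243 -0.2138]
0.018 [-0.3999 -0.0331 -0.2106]
0.016 [-1.9511  2.0962 13.8374]
20.8417
```

View pics/sz6.png

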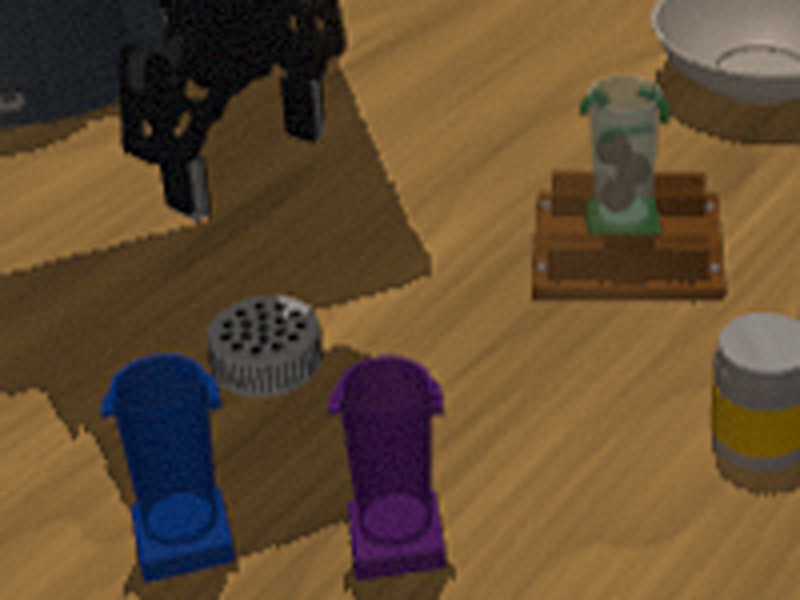

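The cap lies flat with its holes up at (265,345) in the crop. The open shaker stands in the slot at (625,160). Next I'll measure the shaker's exact position and the cap.

Run:
```python
from meas import *
from h import *
r.move_to((.36,-.28,.25),down(0))
t=snap('top','t7.png'); s=snap('scene','s7.png')
cv2.imwrite('pics/tz7.png',cv2.resize(t['pixels'][170:270,260:400,::-1],None,fx=5,fy=5,interpolation=cv2.INTER_CUBIC))
for n,d in(('top',t),('scene',s)):
    C=cloud(d);x,y,z=C[...,0],C[...,1],C[...,2]
    m=(abs(x-.42)<.06)&(abs(y+.2)<.06)&(z>.02)&(z<.03); print(n,'cap',circ_mm(C[m][:,:2]),C[m].mean(0))
    hsv=cv2.cvtColor(d['pixels'],cv2.COLOR_RGB2HSV)
    g=(hsv[...,0]>40)&(hsv[...,0]<95)&(hsv[...,1]>70)&(abs(x-CH[0])<.08)&(abs(y-CH[1])<.08)
    for a,b in((.015,.03),(.09,.115)):
        k=g&(z>a)&(z<b); P=C[k]
        if len(P)>3: print(n,len(P),'green z',a,P.mean(0),cv2.minAreaRect((P[:,:2]*1000).astype(np.float32)),circ_mm(P[:,:2]))
```

```text
top cap ((415.5450439453125, -201.9928741455078), 31.61870574951172) [ 0.4158 -0.2019  0.0242]
top 34 green z 0.015 [ 0.526  -0.0028  0.0252] ((535.3485717773438, 1.4114570617675781), (39.02613830566406, 54.95199966430664), 35.66706085205078) ((536.360107421875, 2.6111502647399902), 31.761272430419922)
top 96 green z 0.09 [0.5293 0.005  0.1048] ((531.4982299804688, 5.850437164306641), (50.07283020019531, 50.329673767089844), 2.1440494060516357) ((533.3843383789062, 5.750026226043701), 27.562217712402344)
scene cap ((419.35198974609375, -199.34185791015625), 33.99181365966797) [ 0.4193 -0.2013  0.0236]
scene 61 green z 0.015 [0.5387 0.0004 0.0255] ((536.150390625, 6.352792739868164), (43.35514450073242, 35.54865264892578), 31.773149490356445) ((535.2828369140625, 7.18189811706543), 26.39568328857422)
scene 44 green z 0.09 [0.5354 0.0092 0.1043] ((533.548095703125, 6.6409912109375), (50.58069610595703, 43.661319732666016), 74.28777313232422) ((536.8568725585938, 5.269642353057861), 27.2945499420166)
```

View pics/tz7.png

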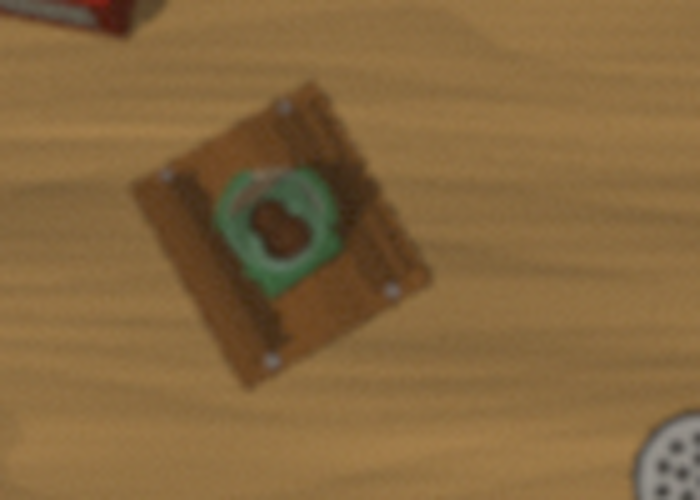

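```bash
cat >> h.py <<'E'
PITCH=np.radians(20); SH=np.array([.5345,.006,.010]); GH=.068
def side(az,pitch,rolldeg):
    z=np.array([np.cos(az)*np.cos(pitch),np.sin(az)*np.cos(pitch),-np.sin(pitch)])
    y=np.cross(z,[0,0,1.]); y/=np.linalg.norm(y); x=np.cross(y,z)
    return R.from_matrix(np.c_[x,y,z])*R.from_euler('z',np.radians(rolldeg))
R0=side(0,PITCH,180); ZT=R0.as_matrix()[:,2]
GP=SH+[0,0,GH]            # tcp at grasp
MT=R0.inv().apply([0,0,.106-GH])  # mouth in tool frame
AX=R0.inv().apply([0,0,1.])
def pourpose(az,roll,M):
    Rn=side(az,PITCH,roll); return np.array(M)-Rn.apply(MT),Rn
E
python3 - <<'E'
from h import *
print(r.inverse_kinematics((.38,-.1,.35),R0.as_quat()),r.inverse_kinematics(GP-.12*ZT,R0.as_quat()))
for az in(0,15,27):
  for ro in(180,150,120,90,60,30,10):
    p,Rn=pourpose(np.radians(az),ro,(.507,.255,.10)); a=Rn.apply(AX)
    print(az,ro,p,'axis',a,np.degrees(np.arccos(a[2])).round(),r.inverse_kinematics(p,Rn.as_quat()))
E
```

```text
[-0.8414 -0.3295  2.5179  1.6899  0.7833  2.6089] [-0.2116  0.7393  2.6346  2.9414  1.4492  1.5221]
0 180 [0.507 0.255 0.062] axis [-0. -0.  1.] 0.0 [0.6175 0.8383 2.1819 3.7894 1.1238 1.493 ]
0 150 [0.5086 0.2371 0.0665] axis [-0.0431  0.4698  0.8817] 28.0 [0.5751 0.8254 2.2094 3.7413 1.1328 0.9831]
0 120 [0.5131 0.2241 0.0788] axis [-0.1607  0.8138  0.5585] 56.0 [0.5379 0.791  2.2285 3.7066 1.1176 0.4541]
0 90 [0.5192 0.2193 0.0956] axis [-0.3214  0.9397  0.117 ] 83.0 [ 0.5179  0.7441  2.2335  3.6969  1.0807 -0.0917]
0 60 [0.5253 0.2241 0.1123] axis [-0.4821  0.8138 -0.3245] 109.0 [ 0.5209  0.6994  2.223   3.7169  1.0344 -0.6498]
0 30 [0.5298 0.2371 0.1246] axis [-0.5997  0.4698 -0.6477] 130.0 [ 0.5449  0.6708  2.2     3.7612  0.995  -1.2133]
0 10 [0.5312 0.2488 0.1286] axis [-0.6379  0.1632 -0.7526] 139.0 [ 0.5686  0.6645  2.1811  3.7974  0.9787 -1.5867]
15 180 [0.507 0.255 0.062] axis [0. 0. 1.] 0.0 [0.4654 0.8388 2.2522 3.3492 1.1722 1.5597]
15 150 [0.5132 0.2382 0.0665] axis [-0.1632  0.4427  0.8817] 28.0 [0.4132 0.8264 2.2644 3.296  1.1715 1.0389]
15 120 [0.5209 0.2267 0.0788]
[... 611 characters left out ...]
9 2.9936 1.1904 1.5758]
27 150 [0.5166 0.2398 0.0665] axis [-0.2517  0.3991  0.8817] 28.0 [0.2737 0.8266 2.2681 2.9404 1.1757 1.0572]
27 120 [0.5265 0.2302 0.0788] axis [-0.5126  0.6521  0.5585] 56.0 [0.239  0.7904 2.2639 2.9009 1.1369 0.5457]
27 90 [0.5341 0.2287 0.0956] axis [-0.713   0.6914  0.117 ] 83.0 [0.2298 0.7423 2.2586 2.8847 1.0853 0.0379]
27 60 [0.5374 0.2358 0.1123] axis [-0.799   0.5062 -0.3245] 109.0 [ 0.2469  0.6953  2.2534  2.8959  1.0341 -0.4739]
27 30 [0.5354 0.2494 0.1246] axis [-0.7477  0.1464 -0.6477] 130.0 [ 0.2852  0.6615  2.2498  2.933   0.9958 -0.9969]
27 10 [0.5314 0.2605 0.1286] axis [-0.6425 -0.1442 -0.7526] 139.0 [ 0.3178  0.6506  2.2488  2.9681  0.9827 -1.3522]
```

Run:
```python
from h import *
pre=GP-.10*ZT; hi=pre+[0,0,.17]
r.move_to((.38,-.15,.33),down(0))
qa=r.inverse_kinematics(hi,R0.as_quat()); print(qa, r.inverse_kinematics(pre,R0.as_quat()))
r.set_joints(qa); print(r.current_t(),r.current_tool_pos())
r.move_linear(pre,vel=.15)
print(r.current_t(),r.current_tool_pos(),r.current_q(),r.current_contact_force())
snap('scene','s8.png')
```

```text
[-0.1925 -0.0268  2.551   2.8279  0.6218  1.7621] [-0.1925  0.743   2.5881  2.9584  1.4079  1.5343]
24.7 [0.4408 0.0058 0.2823]
25.9833 [0.4406 0.006  0.1127] [-0.1925  0.7415  2.5882  2.9584  1.4074  1.5343] [ 0.0317  0.8383 -0.0669]
```

View pics/s8.png

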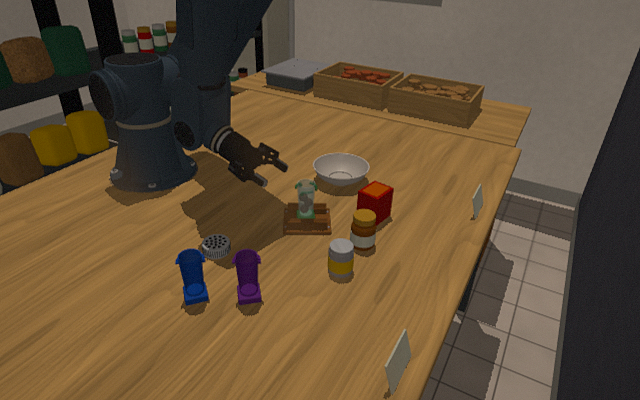

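The gripper at (255,160) points at the open shaker at (306,200) and has a clear path. I'll move in and grasp.

Run:
```python
from h import *
tgt=GP+.002*ZT
r.move_linear(GP-.03*ZT,vel=.1); print(r.current_contact_force())
r.move_linear(tgt,vel=.06); print(r.current_contact_force(),r.current_tool_pos())
r.set_gripper(0.0,90)
print(r.current_t(),r.current_opening()*85,r.current_contact_force())
r.move_linear(tgt+[0,0,.05],vel=.06)
print(r.current_t(),r.current_opening()*85,r.current_contact_force())
d=snap('scene','s9.png'); x0,y0=240,100
cv2.imwrite('pics/sz9.png',cv2.resize(d['pixels'][y0:y0+150,x0:x0+200,::-1],None,fx=4,fy=4,interpolation=cv2.INTER_CUBIC))
```

```text
[-0.102   0.4889  0.0189]
[-0.4658  0.3343 -0.4095] [0.5362 0.006  0.0772]
28.0583 40.67648086048053 [-3.2803  2.7189  3.9222]
29.0417 40.43560545564825 [-1.0657  0.5574 -2.0143]
```

View pics/sz9.png

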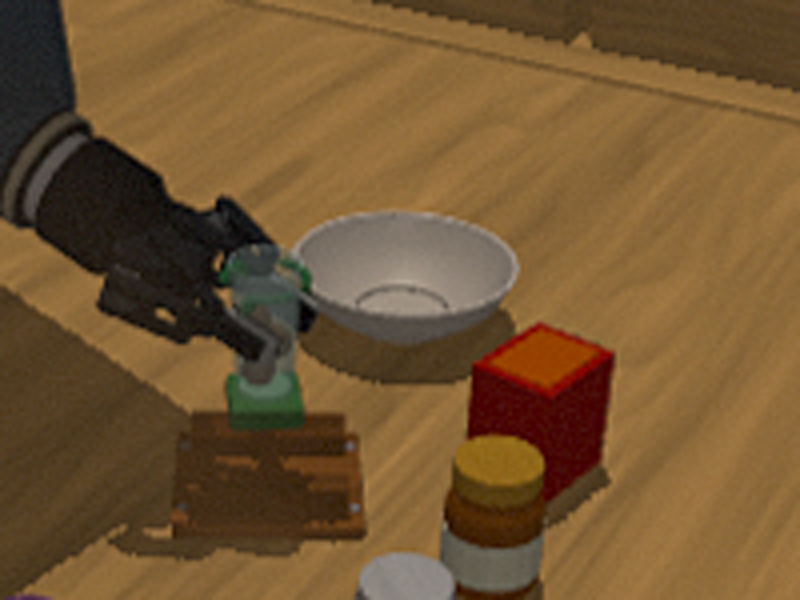

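The shaker hangs upright in the grip at (265,330) in the crop. I'll carry it over the bowl and tip it to just short of pouring.

Run:
```python
from h import *
p=np.array(r.current_tool_pos()); r.move_linear((p[0],p[1],.16),vel=.12)
M=lambda z:(.515,.235,z)
p,Rn=pourpose(0,180,M(.205)); r.move_linear(p,vel=.15); print(r.current_t())
for ro,z in((150,.19),(120,.16),(95,.125)):
    p,Rn=pourpose(0,ro,M(z)); r.move_to(p,Rn.as_quat()); print(ro,r.current_t(),r.current_tool_pos()-p,r.current_contact_force())
d=snap('scene','s10.png'); x0,y0=240,100
cv2.imwrite('pics/sz10.png',cv2.resize(d['pixels'][y0:y0+150,x0:x0+200,::-1],None,fx=4,fy=4,interpolation=cv2.INTER_CUBIC))
snap('top','t10.png')
```

```text
31.2
150 31.725 [ 0.0001 -0.0004  0.    ] [-0.1197  0.498  -2.7621]
120 32.2583 [0.0001 0.0001 0.0002] [-1.0621 -0.0392 -2.7064]
95 32.725 [0.     0.0002 0.0003] [ 0.2278  0.1166 -2.0287]
```

View pics/sz10.png

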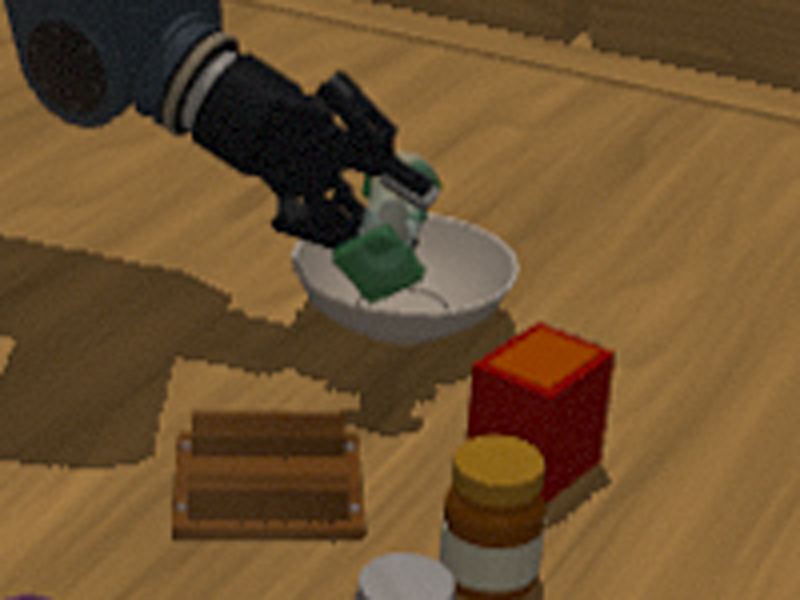

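View pics/t10.png

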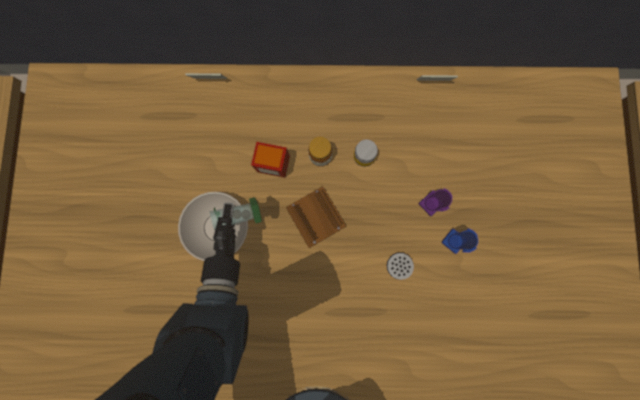

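The shaker is near horizontal, and in the top view its mouth at (218,215) is over the bowl's middle. Now I'll pour slowly.

Run:
```python
from h import *
M=lambda z:(.512,.238,z)
for ro,z in((86,.115),(80,.11),(74,.107),(68,.104),(60,.10),(45,.098),(30,.098),(15,.1)):
    p,Rn=pourpose(0,ro,M(z)); r.move_to(p,Rn.as_quat()); print(ro,r.current_t(),r.current_contact_force()); r.sleep(.15)
r.sleep(.4)
d=snap('scene','s11.png'); x0,y0=240,100
cv2.imwrite('pics/sz11.png',cv2.resize(d['pixels'][y0:y0+150,x0:x0+200,::-1],None,fx=4,fy=4,interpolation=cv2.INTER_CUBIC))
```

```text
86 33.1 [-0.0176 -0.1348 -1.9234]
80 33.5 [ 0.2676  0.2444 -2.2398]
74 33.9 [ 0.8874  0.0418 -2.6765]
68 34.3 [-0.6544  0.1774 -1.4261]
60 34.7167 [ 0.197   0.1016 -2.0591]
45 35.2333 [-0.1055  0.015  -2.0106]
30 35.7583 [-0.2554  0.6131 -2.2957]
15 36.2833 [ 0.4804 -0.9971 -1.3752]
```

View pics/sz11.png

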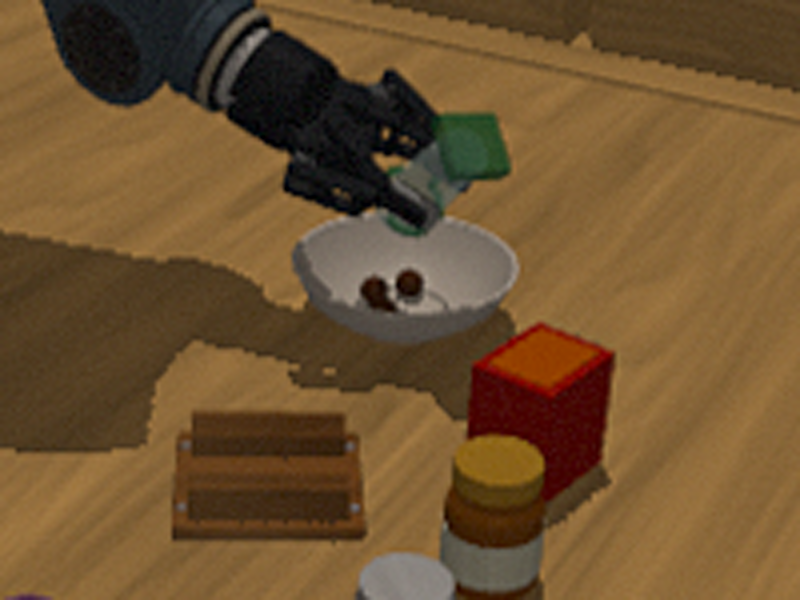

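I can see nutmegs at (375,290), (410,283) and possibly a third at (388,303). I'll raise the still-inverted shaker and count again.

Run:
```python
from h import *
p=np.array(r.current_tool_pos()); r.move_linear(p+[0,0,.09],vel=.12)
d=snap('scene','s12.png'); t=snap('top','t12.png')
a=cv2.resize(d['pixels'][120:200,300:400,::-1],None,fx=4,fy=4,interpolation=cv2.INTER_CUBIC);b=cv2.resize(t['pixels'][185:265,170:270,::-1],None,fx=4,fy=4,interpolation=cv2.INTER_CUBIC)
cv2.imwrite('pics/z12.png',np.hstack([a,b]))
```

```text
(no output)
```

View pics/z12.png

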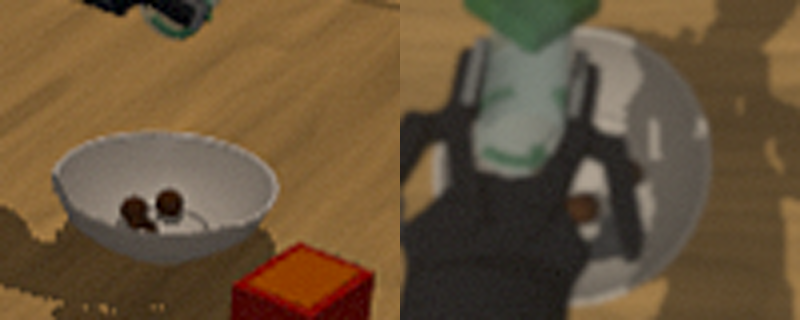

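The scene view shows three nutmegs in the bowl, and the top view shows the shaker is empty. I'll turn it upright again and stand it on free counter at (0.50, -0.14).

Run:
```python
from h import *
for ro,z in((50,.20),(95,.21),(140,.22),(180,.225)):
    p,Rn=pourpose(0,ro,(.512,.238,z)); r.move_to(p,Rn.as_quat())
P=np.array([.50,-.14])
Ro=R0.as_quat(); print(r.inverse_kinematics((*P,.07),Ro),r.inverse_kinematics(np.r_[P,.07]-.1*ZT,Ro))
p=np.array(r.current_tool_pos()); r.move_linear((.5,p[1],.19),vel=.2); r.move_linear((*P,.18),vel=.2)
d=snap('scene','s13.png'); x0,y0=180,120
cv2.imwrite('pics/sz13.png',cv2.resize(d['pixels'][y0:y0+150,x0:x0+200,::-1],None,fx=4,fy=4,interpolation=cv2.INTER_CUBIC))
print(r.current_t(),r.current_tool_pos())
```

```text
[-0.6284  0.8255  2.3511  2.5203  1.2501  1.5492] [-0.874   0.7602  2.5517  2.3064  1.3337  1.4366]
43.175 [ 0.4999 -0.1393  0.1799]
```

View pics/sz13.png

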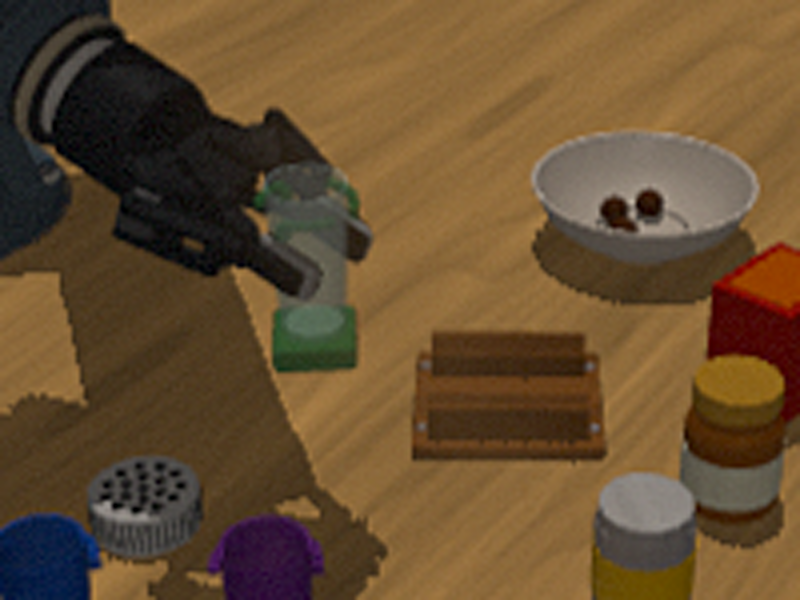

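The empty shaker hangs upright at (315,270). The bowl shows three nutmegs, with the third at (622,228) partly hidden by the rim. I'll lower the shaker with a force guard.

Run:
```python
from h import *
P=(.50,-.14)
r.move_linear((*P,.085),vel=.12)
f0=r.current_contact_force()[2]
for z in np.arange(.082,.060,-.0015):
    r.move_linear((*P,z),vel=.05); f=r.current_contact_force()
    if f[2]-f0>5: break
print(z,f,r.current_t())
r.set_gripper(1.0); r.sleep(.2)
p=np.array(r.current_tool_pos()); r.move_linear(p-.09*ZT,vel=.08)
p=np.array(r.current_tool_pos()); r.move_linear(p+[0,0,.15],vel=.15)
s=snap('scene','s14.png');t=snap('top','t14.png'); print(r.current_t())
```

```text
0.06699999999999999 [-1.1679  1.9879  5.791 ] 46.8667
50.1
```

View pics/s14.png

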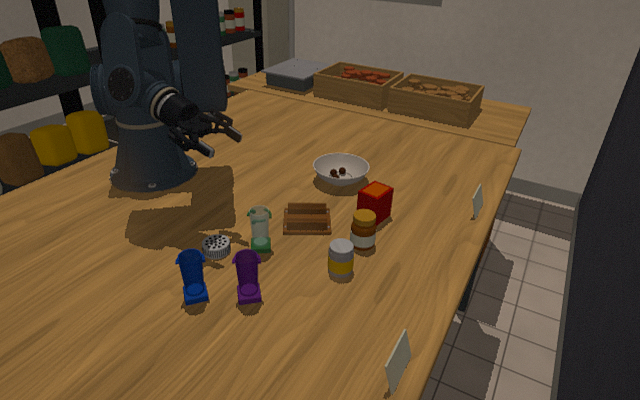

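View pics/t14.png

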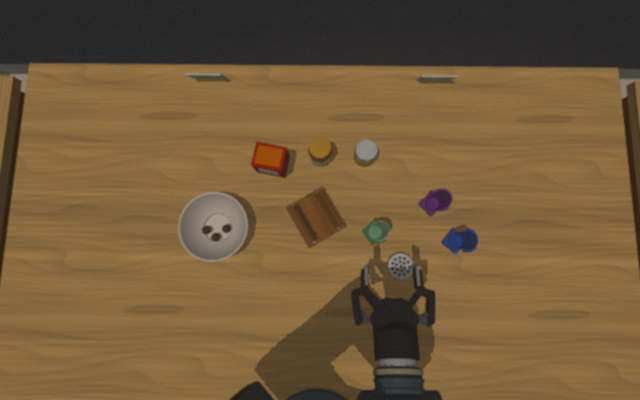

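The top view shows three nutmegs in the bowl at (216,230), the cap holes up at (400,266) and the shaker upright at (376,232). The bowl and bystanders look unmoved, and the gripper is clear. I'll run a quick numeric check and then hand in.

Run:
```python
from meas import *
from h import r
L=lambda f:dict(np.load('pics/'+f+'.npz'))
t=L('t14');C=cloud(t);x,y,z=C[...,0],C[...,1],C[...,2]
box=lambda a,b,c,e:(x>a)&(x<b)&(y>c)&(y<e)
m=box(.38,.46,-.24,-.16)&(z>.018)&(z<.03);P=C[m];print('cap',circ_mm(P[:,:2]));A=np.c_[P[:,:2],np.ones(len(P))];print('plane',np.linalg.lstsq(A,P[:,2],rcond=None)[0],P[:,2].mean())
m=box(.45,.56,-.2,-.08)&(z>.099)&(z<.115);P=C[m];print('rim',circ_mm(P[:,:2]),P[:,2].mean(),len(P))
m=box(.45,.56,-.2,-.08)&(z>.006)&(z<.025);print('foot',cv2.minAreaRect((C[m][:,:2]*1000).astype(np.float32)))
m=box(.4,.62,.15,.36)&(z>.047)&(z<.056);print('bowl',circ_mm(C[m][:,:2]))
hsv=cv2.cvtColor(t['pixels'],cv2.COLOR_RGB2HSV)
b=(box(.43,.58,.18,.33)&(hsv[...,2]<75)&(hsv[...,1]>60)).astype(np.uint8);k,l,st,ce=cv2.connectedComponentsWithStats(b)
for i in range(1,k):
    if st[i,4]>8: print('nut',st[i,4],C[l==i].mean(0))
print(r.current_t(),r.current_contact_force()); r.hand_in()
```

```text
cap ((416.1101989746094, -201.64649963378906), 31.63191032409668)
plane [-0.0105 -0.0078  0.027 ] 0.024212759939000548
rim ((497.9766540527344, -140.35586547851562), 22.49896812438965) 0.10431310560770704 77
foot ((496.9854736328125, -138.91140747070312), (44.962013244628906, 42.35697937011719), 35.401851654052734)
bowl ((506.6981506347656, 254.0706329345703), 84.0628890991211)
nut 34 [0.5047 0.227  0.0239]
nut 39 [0.4999 0.2779 0.0244]
nut 38 [0.4826 0.2529 0.0242]
50.1 [-0.0086 -0.6614 -0.2663]
the job is handed in; nothing more can be done
```

The job is done and handed in at about 50 s of the 72 s allowed; no verdict is reported.

I carried the shaker by its cap into the channel and turned the cap about 63° to its stop. I lifted the cap off and laid it on the counter. Then I gripped the cup from the side, tipped it over the bowl, and stood the empty shaker on the counter at about (0.50, -0.14).

Last checks, from the final top view:
- **Nutmegs:** three in the bowl, within about 30 mm of its axis.
- **Cap:** flat with its holes up, top at 24 mm and tilt about 0.013 rad, at (0.416, -0.202).
- **Shaker:** upright, rim at about 104 mm, with the rim centre within 2 mm of the foot centre.
- **Bowl:** moved less than 1 mm.
- **Jar, box and tin:** looked unmoved, judged by eye and not measured.
- **Gripper:** clear of everything.

No check failed. The two cameras differed by up to about 4 mm on positions. The rim read 2 mm below its nominal height, which I put down to depth-reading noise.

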